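# Bolt the medicine lockbox through its L-shaped gate

## Robot

A 6-joint arm with a two-finger parallel gripper is mounted at the origin on the work surface. World frame = base frame: x ahead of the robot, y to its left, z up, the work surface at z = 0. Lengths are in m, angles in rad, forces in N, time in s.
With the tool pointing down it reaches from about 0.375 to 0.9 m from the base axis. Payload 3.1 kg.
Tool frame: the origin (TCP) lies midway between the tips of the shut fingers; the grasp point (between the pads) lies 19 mm behind it; z points along the fingers, y is the line along which they close (so a half turn about z gives the same grasp; the last joint's range is limited). The gripper opens to 85 mm and grips with 20 to 120 N. Pads are 22 mm wide; open, the fingers measure 114 mm over their backs; the gripper's body (76 mm by 85 mm) begins 54 mm behind the grasp point. The pads swing forward as they close: fully open they stand 13 mm farther back than shut.
Start: joints at [0.979, 0.527, 1.433, -0, 1.181, -0.178], TCP at [0.251, 0.572, 0.231] pointing down, gripper open.
Joint ranges: [-3.08, 3.08], [-0.75, 2.2], [0.22, 2.44], [-1.43, 4.57], [0, 2.65], [-2.85, 2.85]. Speed limits (rad/s): [2.79, 2.79, 3.14, 3.14, 3.14, 3.14].

## Interface

Orientations are given as a unit quaternion [x, y, z, w].
In Python, from station import manip gives the robot as it stands.
- The arm moves only by the tool move_arm, never from a script. Its argument "increments" is a list that holds one entry, the list of rows, each a list of 5 numbers: the gripper's target within -1 to 1 (shut at 1, half-way at 0, fully open at -1), then the shift along the world's x, y, z in m, then the turn about the world's z in degrees. In form: [[[fingers, dx, dy, dz, twist], ...]]. A call has 1 to 8 rows; each row shifts and turns the commanded pose from where the row before left it; what a row does not reach is not made up. A row lasts 1/10 s, in which the tool goes at most 50 mm and 8.59 degrees, less where a joint would pass 70% of its speed; a pose out of reach is approached as far as the arm can. A call with a gripper value outside its range is refused whole. The fingers move at their own pace and stop on an object; "newtons" is the grip in N (left out, the last holds). Time passes only in rows, so rows that do not move let the fingers close. It gives the time, the measured TCP pose, the force, the opening and the grip force at its end, in the units of the state.
- manip.sense(): the state, without advancing time (a new reading comes with each control period).
- manip.snapshot(name): name is "scene" or "top" or "wrist"; returns a dict with "img" (384x512x3 uint8, red, green, blue), "fx", "fy", "cx", "cy" (pixels), "k1" (the pictures are not rectified: a ray, as slopes to the right and down, at radius r is drawn at 1 + k1 r^2 times it, then the intrinsics apply), "world_to_cam" (4x4, takes a point from world to camera coordinates); the wrist camera has in their place "tool_from_camera" (4x4, takes a point from camera to tool coordinates, whose origin is the TCP and whose axes are the flange's). Camera axes: x right, y down, z forward; pixel columns grow to the right and rows downward; lengths in m; the calibration is good to about 2 mm. A picture is of the moment at which its call begins: read the wrist's pose just before it. There is no depth.
- manip.sign_off(): hands the job in; it is judged then, once.
Trained networks look in the newest picture that a camera, given by its name, has taken for a name from the list of things; names that differ only in an ending like _2 or _b are one class to them, and where a whole thing is asked for, a point or a joint stands for the part that bears it (a point fixed in the world has none). Each returns a list of dicts, best first, with "confidence" (0 to 1); they miss things now and then, are a little off and sometimes report something else, mostly with a low value. They report only what shows in the picture. A call takes as long as a camera call.
- manip.spot_in(label, camera): "xyz" ([x, y, z] in m, in world coordinates, good to about 4 mm: the middle of the surface that is visible of it).
- manip.mark_of(label, camera): "xyz" ([x, y, z] in m, in world coordinates, good to about 4 mm: a listed point, or the origin of a listed thing).
The state is a dict: "t": time; "q": joint angles; "qd": joint speeds; "tau": joint torques, N m; "tcp_pos": TCP position; "tool_rot": TCP orientation; "force": force on the tool from outside, world axes, zero at the start; "ft_torque": the same for the moment, N m; "finger_gap": opening from 0.0 (shut) to 1.0 (fully open); "gripper_force": force on a finger pad.
Only numpy, scipy, OpenCV 4.12 (cv2) and the standard library are available. Lean on these libraries where they do the work, as an engineer would, in place of code of your own. Each camera call takes 0.05 s, during which the arm holds its last target. There are 200 camera calls.

## Task

Lock the medicine lockbox on the pharmacy counter: with the fingertips, gently push its upright knob along the long leg of the L-shaped slot up to the corner, so that the bolt is shot into its keeper, then push it round the corner and along the short leg to the very end of the slot. Only push the knob, never grip it, leave the vials, the wipes canister and the spatula where they are, and finish with the hand clear of everything.

Things in the scene. Friction and masses are not known exactly. Their poses are not given: they have to be found in the camera images.
- lockbox: Grey steel box screwed to the counter, 200 (x) x 300 (y) x 70 mm high. Origin: centre of its underside; x across it, away from the robot at yaw 0 (yaw within 35 degrees), y to the lid end, z up. A raised white gate plate with the L slot lies on its -y part (x -50 to 50, y -125 to 0 mm, upper face 88 mm over the counter). On the closed lid (+y part) a dark keeper, y 50 to 75 mm, top at 92 mm.
- gate_start (a point): Where the knob's axis stands at the start of the slot's long leg, at the plate's upper face (lockbox frame -18, -100, 88 mm). Fixed to the box. The slot is 16 mm wide.
- gate_corner (a point): Where the knob's axis stands at the corner of the L, at the plate's upper face (lockbox frame -18, -30, 88 mm), 70 mm from gate_start along the box's +y.
- gate_end (a point): Where the knob's axis stands at the far end of the short leg, at the plate's upper face (lockbox frame 18, -30, 88 mm), 36 mm from gate_corner along the box's +x.
- knob: Upright black knob, 20 mm across, 34 mm tall; its sides are pushed. Origin: centre of its underside, 5 mm over the plate; top 127 mm over the counter. Its 12 mm pin runs in the slot with 2 mm play each side; it cannot lift out or turn, and stays where left (slides at about 2 N, no spring). Starts 0 to 30 mm along the long leg. Over 30 N from the fingers, or a pinch, counts as forcing it.
- bolt (a joint): Travel of the knob (and the steel bolt) along the long leg, the box's +y, in m: 0 at gate_start, 0.070 at the corner, where it stops. The pin enters the short leg only from about 0.068 on.
- catch (a joint): Travel of the knob along the short leg, the box's +x, in m: 0 (up to 0.002 of play) on the long leg, 0.036 at the end of the slot, where it stops.
- vial_lid: Orange prescription vial with a white cap, 36 mm wide, 66 mm tall, standing on the lid at the box's +y end. Origin: centre of its underside. To be left alone.
- vial_counter: The same kind of vial, standing on the counter off the box's -y end. Origin: centre of its underside. To be left alone.
- wipes: Blue wipes canister with a white lid, 88 mm wide, 195 mm tall, standing on the counter past the far +y corner of the box. Origin: centre of its underside. To be left alone.
- spatula: Tablet-counting spatula, 190 mm long, lying on the counter between the box and the robot, along its own x. Origin: underside, mid-length. To be left alone.

How it is judged:
On the way:
1. the knob has come to the corner: bolt shot fully into its keeper (value of joint bolt above 0.065 m and value of joint catch below 0.015 m), for 0.05 s.
At the end, for the whole second after the job is handed in: The bolt is shot (bolt joint above 0.065 of 0.070 m) and the knob stands within 4 mm of the end of the short leg (catch joint above 0.032 of 0.036 m), at rest; vials, canister and spatula are within 20 mm of where they began (value of joint bolt above 0.065 m and value of joint catch above 0.032 m and velocity of joint catch between -0.005 and 0.005 m/s and distance of each of vial_lid, vial_counter, wipes, spatula from where it was at the start of the episode below 0.02 m); the robot touches nothing.
It fails at once if the knob is pinched or forced: more than 30 N between the fingers and the knob (contact force between the fingers and knob above 30 N).
It fails at once if a vial, the wipes canister or the spatula is lifted, knocked over or shifted by more than 20 mm (distance of any of vial_lid, vial_counter, wipes, spatula from where it was at the start of the episode above 0.02 m or angle between any of vial_lid, vial_counter, wipes's own z axis and vertical above 0.5 rad).
It also fails if it takes over 42 s, if anything falls off the work surface, if the arm or the gripper's body presses on something with over 40 N, if the wrist force passes 120 N, or if a joint passes its speed limit or range.

## Working session

There is one attempt and no reset: what is moved stays moved. The work goes in short steps, Python scripts to look and compute and a tool call to move; the robot and the scene stay as the last step left them, time stands still between calls to the robot, and variables do not carry over. Pictures are saved under pics/ and viewed, at most 10 in all, crops included, and the job is handed in when it is done.

Besides the shell and the picture viewer there is one more tool, called after "Emit:" by a JSON object that holds its "method" and its "body". move_arm: Moves the arm, as the interface text tells. Its arguments: {"type":"object","properties":{"increments":{"type":"array","items":{"type":"array","items":{"type":"array","items":{"type":"number"}}}},"newtons":{"type":"number"}},"required":["increments"]}

```bash
mkdir -p pics; cat > h.py <<'E'
from station import manip
import cv2, numpy as np
def snap(c,n):
    s=manip.snapshot(c); cv2.imwrite(f'pics/{n}.png',s['img'][:,:,::-1]); return s
E
python3 - <<'E'
from h import *
s=manip.sense(); print(s['t'],s['tcp_pos'],s['tool_rot'],s['finger_gap'])
for c in('scene','top'):
    snap(c,c+'0')
    for l in('lockbox','gate_start','gate_corner','gate_end','knob','vial_lid','vial_counter','wipes','spatula'):
        print(c,l,[(np.round(d['xyz'],3).tolist(),round(d['confidence'],2)) for d in manip.mark_of(l,c)[:2]])
print(manip.sense()['t'])
a=cv2.imread('pics/scene0.png');b=cv2.imread('pics/top0.png')
E
```

```text
0.0 [0.2508533  0.57166829 0.23033465] [ 2.05407360e-01  9.78675966e-01 -1.00217915e-03 -4.06012589e-04] 0.997704387676426
scene lockbox [([0.559, 0.071, 0.002], 0.9)]
scene gate_start [([0.534, -0.026, 0.086], 0.69)]
scene gate_corner [([0.54, 0.043, 0.088], 0.61)]
scene gate_end []
scene knob [([0.537, 0.001, 0.092], 0.72), ([0.404, 0.153, -0.002], 0.26)]
scene vial_lid [([0.632, 0.177, 0.068], 0.61)]
scene vial_counter [([0.522, -0.145, 0.003], 0.89), ([0.542, 0.041, 0.087], 0.49)]
scene wipes [([0.727, 0.281, 0.002], 0.66)]
scene spatula [([0.404, 0.153, -0.002], 0.87)]
top lockbox [([0.565, 0.07, 0.002], 0.9)]
top gate_start [([0.534, -0.022, 0.091], 0.79), ([0.406, 0.157, 0.004], 0.28)]
top gate_corner [([0.543, 0.044, 0.089], 0.73)]
top gate_end [([0.579, 0.042, 0.086], 0.76), ([0.512, -0.147, 0.002], 0.52)]
top knob [([0.537, 0.003, 0.093], 0.48)]
top vial_lid [([0.629, 0.18, 0.069], 0.59)]
top vial_counter [([0.515, -0.146, -0.002], 0.57), ([0.631, 0.179, 0.067], 0.52)]
top wipes [([0.725, 0.282, -0.001], 0.92), ([0.563, 0.069, 0.001], 0.75)]
top spatula [([0.406, 0.155, 0.002], 0.71)]
1.0
```

View pics/top0.png

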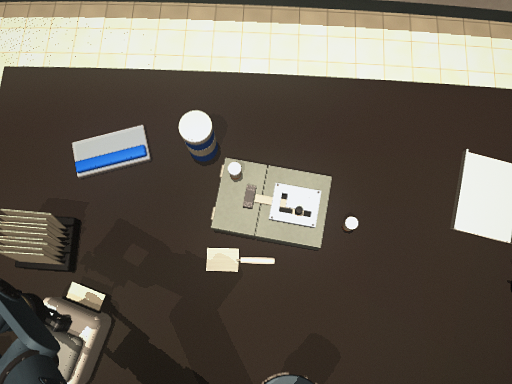

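View pics/scene0.png

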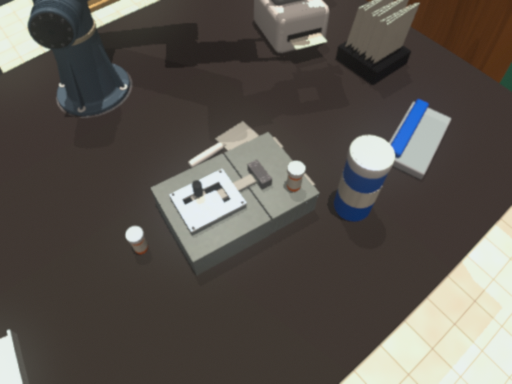

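The top view shows the box tilted by about 8–10° clockwise, with the lid end on the left. The knob is at about (299,210), the corner near (285,208) and the short leg ends near (285,196). The network marks agree with this. I'll move above the near side of the knob, shut the fingers and look with the wrist camera.

Emit:
{"method": "move_arm", "body": {"increments": [[[1,0.02,-0.04,0.0,2],[1,0.02,-0.045,0,2],[1,0.02,-0.045,0,2],[1,0.02,-0.045,0,2],[1,0.02,-0.045,0,2],[1,0.02,-0.045,0,2],[1,0.02,-0.045,0,2],[1,0.02,-0.045,0,2]]]}}

```text
t: 1.8
tcp_pos: [0.4119, 0.2155, 0.2316]
tool_rot: [0.066, 0.998, 0.0, 0.0]
force: [0.8, -0.2, 0.2]
finger_gap: 0.0
gripper_force: 0.0
```

Emit:
{"method": "move_arm", "body": {"increments": [[[1,0.02,-0.045,0,0],[1,0.02,-0.045,0,0],[1,0.02,-0.045,0,0],[1,0.02,-0.045,0,0],[1,0.02,-0.045,0,0],[1,0.02,-0.045,0,0],[1,0,0,0,0],[1,0,0,0,0]]]}}

```text
t: 2.6
tcp_pos: [0.5314, -0.0539, 0.2311]
tool_rot: [0.069, 0.998, 0.0, -0.0]
force: [-0.6, 0.1, -0.4]
finger_gap: -0.005
gripper_force: 0.0
```

```bash
python3 - <<'E'
from h import *
from scipy.spatial.transform import Rotation as R
s=manip.sense(); print(s['t'],s['tcp_pos'],s['tool_rot'],s['finger_gap'],s['force'])
m=R.from_quat(s['tool_rot']).as_matrix(); print(np.degrees(np.arctan2(m[1,:2],m[0,:2])))
w=snap('wrist','w0'); print({k:np.round(v,4) for k,v in w.items() if k!='img'})
for l in('lockbox','gate_start','gate_corner','gate_end','knob'):
    print(l,[(np.round(d['xyz'],3).tolist(),round(d['confidence'],2)) for d in manip.mark_of(l,'wrist')[:2]])
E
```

```text
2.6 [ 0.53139133 -0.05390591  0.23108446] [ 6.86520843e-02  9.97640610e-01  2.23038192e-04 -2.33578037e-04] -0.004928042073142602 [-0.63097919  0.10515227 -0.4256825 ]
[172.12686332  82.12685157]
{'fx': np.float64(345.647), 'fy': np.float64(345.647), 'cx': np.float64(253.2182), 'cy': np.float64(185.67), 'k1': np.float64(-0.0462), 'tool_from_camera': array([[ 7.000e-04, -9.560e-01, -2.934e-01,  7.350e-02],
       [ 1.000e+00,  1.000e-03, -1.000e-03, -1.000e-03],
       [ 1.200e-03, -2.934e-01,  9.560e-01, -1.432e-01],
       [ 0.000e+00,  0.000e+00,  0.000e+00,  1.000e+00]])}
lockbox [([0.563, 0.075, 0.002], 0.73)]
gate_start [([0.527, -0.022, 0.088], 0.65)]
gate_corner [([0.541, 0.041, 0.086], 0.56)]
gate_end [([0.576, 0.038, 0.091], 0.61)]
knob [([0.535, 0.002, 0.093], 0.77)]
```

View pics/w0.png

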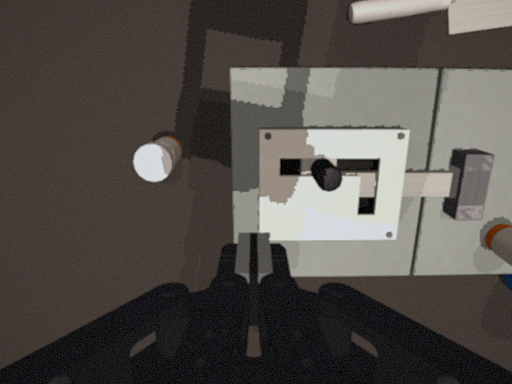

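The wrist view shows the plate corners at about (260,129), (409,129), (397,240) and (258,240). The slot's long leg runs from (281,167) to (380,165), and the short leg ends at (367,214). The knob top is at about (328,178). I'll turn these pixels into positions.

```bash
cat >> h.py <<'E'
from scipy.spatial.transform import Rotation as R
def ray(w,s,px,z):
    K=np.array([[w['fx'],0,w['cx']],[0,w['fy'],w['cy']],[0,0,1]])
    u=cv2.undistortPoints(np.array(px,float).reshape(-1,1,2),K,np.array([w['k1'],0,0,0,0]))[:,0]
    T=w['tool_from_camera']; m=R.from_quat(s['tool_rot']).as_matrix()
    d=np.c_[u,np.ones(len(u))]@T[:3,:3].T@m.T; o=m@T[:3,3]+s['tcp_pos']
    return o+d*((z-o[2])/d[:,2])[:,None]
def yaw(P,Q): d=Q-P; return -np.degrees(np.arctan2(d[0],d[1]))
def fit(P,B): # 2D rigid box->world
    P=P[:,:2];B=np.array(B)/1000.;pc,bc=P.mean(0),B.mean(0)
    U=(B-bc).T@(P-pc); a=np.arctan2(U[0,1]-U[1,0],U[0,0]+U[1,1])
    M=np.array([[np.cos(a),-np.sin(a)],[np.sin(a),np.cos(a)]]); return a,M,pc-M@bc
E
python3 - <<'E'
from h import *
s=manip.sense(); w=manip.snapshot('wrist')
g=cv2.cvtColor(w['img'],cv2.COLOR_RGB2GRAY)
px=np.array([(260,129),(409,129),(397,240),(258,240),(281,158),(380,158),(375,215)],np.float32).reshape(-1,1,2)
c=cv2.cornerSubPix(g,px.copy(),(4,4),(-1,-1),(3,50,.01))[:,0]; print(c)
P=ray(w,s,c,.088); print(P.round(4))
B=[(-50,-125),(-50,0),(50,0),(50,-125),(-26,-108),(-26,-22),(26,-22)]
for n in(4,7):
    a,M,t=fit(P[:n],B[:n]); print(np.degrees(a),t,(M@np.array(B[:n]).T/1000).T+t-P[:n,:2])
    for q in((-18,-100),(-18,-30),(18,-30)): print(M@np.array(q)/1000+t)
print('knob top',ray(w,s,[(328,178)],.127))
print(manip.sense()['t'])
E
```

```text
[[256.6975  130.32526]
 [406.16476 130.99663]
 [397.      240.     ]
 [258.      240.     ]
 [281.      158.     ]
 [376.44067 160.13515]
 [375.      215.     ]]
[[ 0.4977 -0.0453  0.088 ]
 [ 0.5142  0.0784  0.088 ]
 [ 0.614   0.0697  0.088 ]
 [ 0.5968 -0.057   0.088 ]
 [ 0.5236 -0.0279  0.088 ]
 [ 0.536   0.0527  0.088 ]
 [ 0.5864  0.05    0.088 ]]
-6.953622019528791 [0.56325247 0.07349412] [[ 0.00077253  0.00081299]
 [-0.00061634  0.00114045]
 [-0.00110323 -0.00230129]
 [ 0.00094704  0.00034785]]
[ 0.53327828 -0.02359114]
[0.54175289 0.04589397]
[0.5774881 0.0415356]
-7.070547778145695 [0.56343673 0.07376368] [[ 0.00071606  0.00121497]
 [-0.00041962  0.00151129]
 [-0.00093143 -0.002133  ]
 [ 0.00086566  0.00054728]
 [ 0.0007211  -0.0022662 ]
 [-0.0011036   0.00243624]
 [ 0.00015183 -0.00131059]]
[ 0.53326448 -0.02326021]
[0.54188087 0.04620747]
[0.57760711 0.04177618]
knob top [[0.53436777 0.00318829 0.127     ]]
2.95
```

Yaw is −7° and the slot direction is (0.122, 0.993). The tool is already aligned, so I'll descend behind the knob.

Emit:
{"method": "move_arm", "body": {"increments": [[[1,-0.002,0,-0.03,0],[1,0,0,-0.04,0],[1,0,0,-0.037,0],[1,0,0,-0.02,0],[1,0,0,0,0],[1,0,0,0,0]]]}}

```text
t: 3.55
tcp_pos: [0.5295, -0.0524, 0.1046]
tool_rot: [0.067, 0.998, -0.0, 0.0]
force: [0.0, -0.3, 0.2]
finger_gap: 0.002
gripper_force: 0.0
```

Emit:
{"method": "move_arm", "body": {"increments": [[[1,0.001,0.008,0,0],[1,0.001,0.008,0,0],[1,0.001,0.006,0,0],[1,0.001,0.006,0,0],[1,0.0005,0.005,0,0],[1,0.0005,0.005,0,0],[1,0,0,0,0]]]}}

```text
t: 4.25
tcp_pos: [0.5345, -0.0142, 0.1045]
tool_rot: [0.067, 0.998, 0.0, 0.0]
force: [0.1, -0.1, -0.5]
finger_gap: -0.002
gripper_force: 0.0
```

```bash
python3 - <<'E'
from h import *
snap('wrist','w1'); print([np.round(d['xyz'],3) for d in manip.mark_of('knob','wrist')[:1]])
snap('top','t1'); print([np.round(d['xyz'],3) for d in manip.mark_of('knob','top')[:1]])
E
```

```text
[array([0.536, 0.01 , 0.093])]
[]
```

View pics/w1.png

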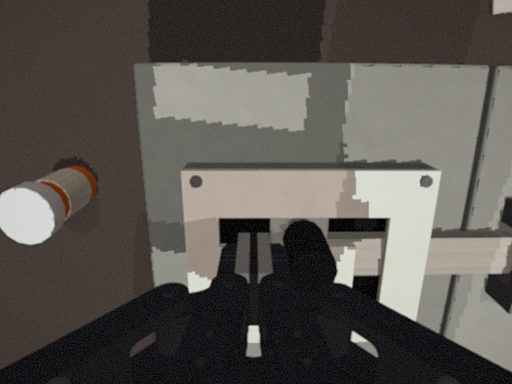

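The fingers are in contact and the knob has moved to y≈0.010. About 35 mm of travel is left to the corner.

Emit:
{"method": "move_arm", "body": {"increments": [[[1,0.0005,0.005,0,0],[1,0.0005,0.005,0,0],[1,0.001,0.005,0,0],[1,0.0005,0.005,0,0],[1,0.0005,0.004,0,0],[1,0.0005,0.003,0,0],[1,0,0,0,0]]]}}

```text
t: 5.15
tcp_pos: [0.5377, 0.013, 0.1043]
tool_rot: [0.067, 0.998, 0.0, -0.0]
force: [-0.1, -0.4, 0.5]
finger_gap: 0.001
gripper_force: 0.1
```

Emit:
{"method": "move_arm", "body": {"increments": [[[1,0,0.001,0,0],[1,0,0.001,0,0],[1,0,0.001,0,0],[1,0,0,0,0]]]}}

```text
t: 5.55
tcp_pos: [0.538, 0.0152, 0.1044]
tool_rot: [0.067, 0.998, -0.0, 0.0]
force: [0.1, -1.8, -1.5]
finger_gap: -0.005
gripper_force: 0.8
```

Emit:
{"method": "move_arm", "body": {"increments": [[[1,0,0.001,0,0],[1,0,0.001,0,0],[1,0,0,0,0]]]}}

```text
t: 5.85
tcp_pos: [0.5381, 0.0173, 0.1044]
tool_rot: [0.067, 0.998, -0.0, 0.0]
force: [0.9, -2.4, -1.0]
finger_gap: -0.002
gripper_force: 0.9
```

```bash
python3 - <<'E'
from h import *
s=manip.sense();print(s['t'],s['tcp_pos'],s['force'])
snap('wrist','w2'); print([np.round(d['xyz'],3) for d in manip.mark_of('knob','wrist')[:1]],[np.round(d['xyz'],3) for d in manip.mark_of('gate_corner','wrist')[:1]])
snap('top','t2'); print([np.round(d['xyz'],3) for d in manip.mark_of('knob','top')[:1]])
E
```

```text
5.85 [0.5380648  0.01726153 0.10441882] [ 0.92185211 -2.40103004 -0.97554231]
[array([0.543, 0.041, 0.093])] [array([0.541, 0.046, 0.088])]
[]
```

View pics/w2.png

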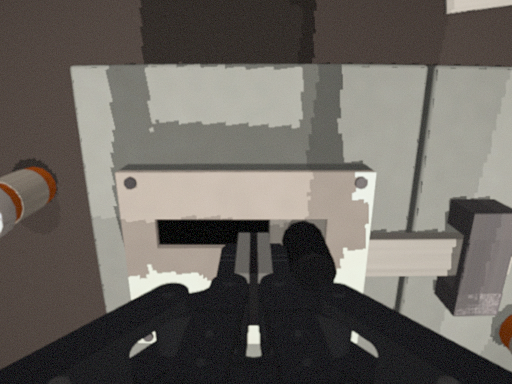

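The knob is near (305,240) and the slot's end at (327,222), with about 4–5 mm still to go. I'll continue in small steps and watch the force.

Emit:
{"method": "move_arm", "body": {"increments": [[[1,0,0.001,0,0],[1,0,0.001,0,0],[1,0,0,0,0]]]}}

```text
t: 6.4
tcp_pos: [0.5379, 0.0193, 0.1044]
tool_rot: [0.067, 0.998, 0.0, 0.0]
force: [1.5, -0.6, -0.4]
finger_gap: 0.002
gripper_force: 0.9
```

Emit:
{"method": "move_arm", "body": {"increments": [[[1,0,0.001,0,0],[1,0,0,0,0]]]}}

```text
t: 6.6
tcp_pos: [0.5378, 0.0204, 0.1044]
tool_rot: [0.067, 0.998, 0.0, 0.0]
force: [1.3, -2.3, -0.0]
finger_gap: 0.002
gripper_force: 0.9
```

Emit:
{"method": "move_arm", "body": {"increments": [[[1,0,0.001,0,0],[1,0,0,0,0]]]}}

```text
t: 6.8
tcp_pos: [0.5378, 0.0214, 0.1043]
tool_rot: [0.067, 0.998, 0.0, 0.0]
force: [1.3, -2.2, 1.2]
finger_gap: 0.0
gripper_force: 0.9
```

Emit:
{"method": "move_arm", "body": {"increments": [[[1,0,0.001,0,0],[1,0,0,0,0]]]}}

```text
t: 7.0
tcp_pos: [0.5377, 0.0224, 0.1043]
tool_rot: [0.067, 0.998, 0.0, -0.0]
force: [0.8, -2.0, 0.4]
finger_gap: 0.002
gripper_force: 0.9
```

Emit:
{"method": "move_arm", "body": {"increments": [[[1,0,0.0005,0,0],[1,0,0,0,0]]]}}

```text
t: 7.2
tcp_pos: [0.5377, 0.0226, 0.1043]
tool_rot: [0.067, 0.998, -0.0, -0.0]
force: [0.4, -3.6, 0.2]
finger_gap: -0.002
gripper_force: 1.5
```

Emit:
{"method": "move_arm", "body": {"increments": [[[1,0,0.0005,0,0],[1,0,0,0,0]]]}}

```text
t: 7.4
tcp_pos: [0.5378, 0.0227, 0.1043]
tool_rot: [0.067, 0.998, -0.0, -0.0]
force: [-0.3, -4.6, 1.5]
finger_gap: -0.002
gripper_force: 2.4
```

```bash
python3 - <<'E'
from h import *
s=manip.sense();print(s['t'],s['tcp_pos'],s['force'])
w=snap('wrist','w3'); print([np.round(d['xyz'],3) for d in manip.mark_of('knob','wrist')[:1]])
E
```

```text
7.4 [0.53775192 0.02269706 0.10433934] [-0.31937028 -4.56283116  1.52408477]
[array([0.542, 0.043, 0.092])]
```

View pics/w3.png

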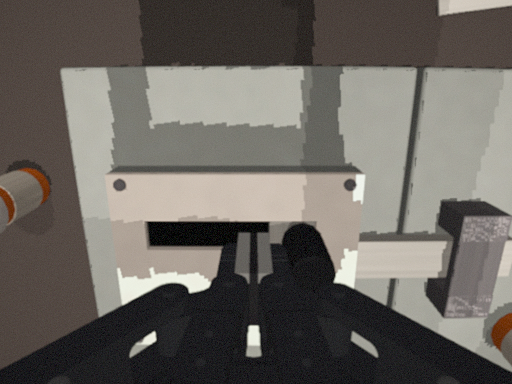

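The bolt now passes through the keeper and the knob is at the stop, with 4.6 N on the fingers. Next I'll back off and go round to the robot side of the knob.

Emit:
{"method": "move_arm", "body": {"increments": [[[1,-0.001,-0.008,0,0],[1,-0.001,-0.01,0,0],[1,-0.012,0.001,0,0],[1,-0.02,0.003,0,0],[1,-0.005,0.001,0,0],[1,0,0,0,0],[1,0,0,0,0]]]}}

```text
t: 8.2
tcp_pos: [0.4998, 0.01, 0.1045]
tool_rot: [0.067, 0.998, -0.0, 0.001]
force: [0.5, 0.3, 0.3]
finger_gap: -0.001
gripper_force: 0.0
```

Emit:
{"method": "move_arm", "body": {"increments": [[[1,0.001,0.012,0,0],[1,0.002,0.016,0,0],[1,0.001,0.012,0,0],[1,0,0,0,0],[1,0,0,0,0]]]}}

```text
t: 8.7
tcp_pos: [0.5029, 0.0507, 0.1043]
tool_rot: [0.066, 0.998, -0.0, 0.0]
force: [-0.1, 0.4, 0.3]
finger_gap: -0.006
gripper_force: 0.0
```

```bash
python3 - <<'E'
from h import *
s=manip.sense();print(s['t'],s['tcp_pos'],s['force'])
w=snap('wrist','w4'); print([np.round(d['xyz'],3) for d in manip.mark_of('knob','wrist')[:1]],[np.round(d['xyz'],3) for d in manip.mark_of('gate_end','wrist')[:1]])
E
```

```text
8.7 [0.50294646 0.05073179 0.10429418] [-0.1492629   0.43460541  0.31935459]
[array([ 0.406,  0.156, -0.001])] []
```

View pics/w4.png

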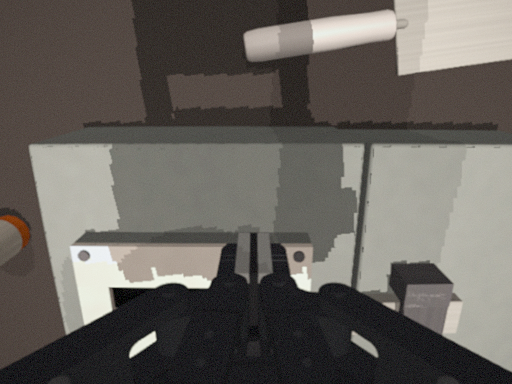

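The bolt is in the keeper and the fingers stand behind the knob, which they hide. I'll push along the box's +x, direction (0.993, −0.122).

Emit:
{"method": "move_arm", "body": {"increments": [[[1,0.008,-0.001,0,0],[1,0.004,-0.0005,0,0],[1,0.003,-0.0005,0,0],[1,0.002,0,0,0],[1,0.002,0,0,0],[1,0.001,0,0,0],[1,0,0,0,0]]]}}

```text
t: 9.55
tcp_pos: [0.5222, 0.0482, 0.1041]
tool_rot: [0.067, 0.998, -0.0, -0.001]
force: [-1.6, -0.5, -0.6]
finger_gap: -0.001
gripper_force: 0.7
```

Emit:
{"method": "move_arm", "body": {"increments": [[[1,0.001,0,0,0],[1,0.001,0,0,0],[1,0.001,0,0,0],[1,0,0,0,0]]]}}

```text
t: 9.95
tcp_pos: [0.5258, 0.0483, 0.1042]
tool_rot: [0.067, 0.998, 0.0, -0.0]
force: [-1.6, -0.6, -0.8]
finger_gap: -0.003
gripper_force: 0.7
```

Emit:
{"method": "move_arm", "body": {"increments": [[[1,0.001,-0.0005,0,0],[1,0.001,0,0,0],[1,0,0,0,0]]]}}

```text
t: 10.25
tcp_pos: [0.528, 0.0479, 0.1043]
tool_rot: [0.067, 0.998, 0.0, 0.0]
force: [-1.1, 0.5, -1.3]
finger_gap: -0.001
gripper_force: 0.6
```

The knob is in the short leg and sliding at under 2 N.

Emit:
{"method": "move_arm", "body": {"increments": [[[1,0.003,-0.0005,0,0],[1,0.003,-0.0005,0,0],[1,0.003,0,0,0],[1,0.003,-0.0005,0,0],[1,0.002,0,0,0],[1,0,0,0,0]]]}}

```text
t: 10.85
tcp_pos: [0.5426, 0.0459, 0.1044]
tool_rot: [0.067, 0.998, -0.0, 0.001]
force: [-0.6, -0.2, -0.3]
finger_gap: 0.0
gripper_force: 0.3
```

Emit:
{"method": "move_arm", "body": {"increments": [[[1,0.003,-0.0005,0,0],[1,0.003,-0.0005,0,0],[1,0.002,0,0,0],[1,0.001,0,0,0],[1,0,0,0,0]]]}}

```text
t: 11.35
tcp_pos: [0.5513, 0.0451, 0.1044]
tool_rot: [0.067, 0.998, -0.0, 0.0]
force: [-0.3, -0.6, -0.0]
finger_gap: -0.001
gripper_force: 0.4
```

Emit:
{"method": "move_arm", "body": {"increments": [[[1,0.001,0,0,0],[1,0.001,0,0,0],[1,0,0,0,0]]]}}

```text
t: 11.65
tcp_pos: [0.5529, 0.0452, 0.1043]
tool_rot: [0.067, 0.998, -0.0, 0.0]
force: [-1.3, -1.7, 0.4]
finger_gap: 0.001
gripper_force: 0.6
```

Emit:
{"method": "move_arm", "body": {"increments": [[[1,0.001,0,0,0],[1,0,0,0,0]]]}}

```text
t: 11.85
tcp_pos: [0.5539, 0.0452, 0.1043]
tool_rot: [0.067, 0.998, -0.0, 0.0]
force: [-0.9, -0.4, 0.4]
finger_gap: -0.002
gripper_force: 0.7
```

Emit:
{"method": "move_arm", "body": {"increments": [[[1,0.001,0,0,0],[1,0,0,0,0]]]}}

```text
t: 12.05
tcp_pos: [0.5549, 0.0452, 0.1043]
tool_rot: [0.067, 0.998, -0.0, 0.0]
force: [-1.4, -1.9, 0.1]
finger_gap: -0.0
gripper_force: 0.7
```

Emit:
{"method": "move_arm", "body": {"increments": [[[1,0.001,0,0,0],[1,0,0,0,0]]]}}

```text
t: 12.25
tcp_pos: [0.5559, 0.0452, 0.1043]
tool_rot: [0.067, 0.998, -0.0, 0.0]
force: [-1.4, 0.2, 0.2]
finger_gap: -0.0
gripper_force: 0.7
```

Emit:
{"method": "move_arm", "body": {"increments": [[[1,0.0005,0,0,0],[1,0,0,0,0]]]}}

```text
t: 12.45
tcp_pos: [0.5563, 0.0452, 0.1043]
tool_rot: [0.067, 0.998, -0.0, -0.0]
force: [-1.7, -1.7, 0.8]
finger_gap: -0.0
gripper_force: 0.8
```

Emit:
{"method": "move_arm", "body": {"increments": [[[1,0.0005,0,0,0],[1,0,0,0,0]]]}}

```text
t: 12.65
tcp_pos: [0.5563, 0.0452, 0.1043]
tool_rot: [0.067, 0.998, -0.0, -0.0]
force: [-3.1, -1.2, 2.3]
finger_gap: -0.001
gripper_force: 1.3
```

Emit:
{"method": "move_arm", "body": {"increments": [[[1,0.0005,0,0,0],[1,0,0,0,0]]]}}

```text
t: 12.85
tcp_pos: [0.5564, 0.0453, 0.1043]
tool_rot: [0.067, 0.998, -0.0, -0.001]
force: [-4.2, -1.6, 1.5]
finger_gap: -0.001
gripper_force: 2.1
```

Emit:
{"method": "move_arm", "body": {"increments": [[[1,0.0005,0,0,0],[1,0,0,0,0]]]}}

```text
t: 13.05
tcp_pos: [0.5564, 0.0453, 0.1043]
tool_rot: [0.067, 0.998, -0.0, -0.001]
force: [-5.5, -2.3, 3.6]
finger_gap: -0.001
gripper_force: 2.6
```

The TCP has stopped at x = 0.556 as predicted and the force is rising, so this is the end stop. I'll back off straight along −x, then lift and check.

Emit:
{"method": "move_arm", "body": {"increments": [[[1,-0.01,0.001,0,0],[1,-0.02,0.002,0,0],[1,-0.02,0.002,0.01,0],[1,-0.02,0,0.04,0],[1,-0.02,0,0.04,0],[1,0,-0.02,0.04,0],[1,0,0,0,0],[1,0,0,0,0]]]}}

```text
t: 13.85
tcp_pos: [0.4693, 0.0301, 0.2356]
tool_rot: [0.068, 0.998, 0.0, 0.003]
force: [-0.1, -0.6, -1.1]
finger_gap: 0.005
gripper_force: 0.0
```

```bash
python3 - <<'E'
from h import *
s=manip.sense();print(s['t'],s['tcp_pos'],s['force'],np.abs(s['qd']).max())
snap('wrist','w5'); a=snap('scene','s5')
for l in('knob','gate_end','vial_lid','vial_counter','wipes','spatula'): print(l,[np.round(d['xyz'],3) for d in manip.mark_of(l,'scene')[:1]])
c=a['img'][110:280,110:410,::-1]; w=cv2.imread('pics/w5.png')
c=cv2.resize(c,(600,340),interpolation=cv2.INTER_CUBIC); w=cv2.resize(w,(340,255))
o=np.zeros((600,600,3),np.uint8); o[:340]=c; o[340:595,:340]=w; cv2.imwrite('pics/m5.png',o)
E
```

```text
13.85 [0.46931084 0.03005931 0.23564466] [-0.08709074 -0.56664803 -1.11645892] 0.04431774616032175
knob [array([ 0.534, -0.023,  0.087])]
gate_end [array([0.575, 0.043, 0.086])]
vial_lid [array([0.631, 0.176, 0.071])]
vial_counter [array([ 0.519, -0.143,  0.003])]
wipes [array([0.729, 0.278, 0.001])]
spatula [array([0.578, 0.039, 0.092])]
```

View pics/m5.png

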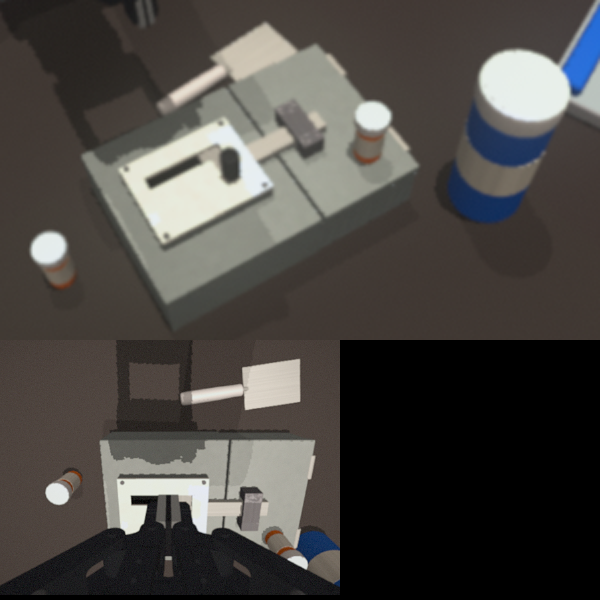

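The picture shows the knob at the end of the short leg (crop pixel 230,165), with the bolt through the keeper. The vials, canister and spatula are in place, and the hand is clear.

```bash
python3 -c "
from station import manip
print(manip.sign_off())"
```

```text
the job is handed in; nothing more can be done
None
```

The lockbox is locked: the bolt is through its keeper and the knob is at the end of the short leg. The highest force read after any push step was about 7 N. Nothing else was disturbed, the hand is clear, and the job was handed in at about 14 s; no verdict came back.

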